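# Set the still's heater to full and start it

## Task

Get the still heating: with the fingertips, push the slide lever on the heater's control box out of off, on past its first click-stop, and fully home against its second stop at the far end of the slot. Then press the start button (the larger of the two round buttons on the other box) fully down and let it come back up. Only push and press: do not pinch the lever, leave the small stop button alone, do not press start before the lever is fully home, and leave the glassware and other things around the boxes where they are.

Things in the scene. Friction and masses are not known exactly. Their poses are not given: they have to be found in the camera images.
- controller: heater's control box, grey, aluminium top, 120 (x) x 170 (y) x 60 mm high, fixed, left or right of the button box, at some yaw. Origin: centre of its underside. The lever's slot runs along its y axis in the middle of its top: off is the -y end (short bar printed beside it), the first stop 2 mm to -y of the middle (one dot), the second stop the +y end (two dots).
- lever_top (a point): centre of the top of the lever's black thumb tab, 42 mm above the box's top; axes as the box. The tab is 26 mm wide (box x; 29 in its +y half), 16 mm thick (box y, 8 mm either side of this point) and reaches from 6 to 42 mm above the box's top (its +y half 4 mm lower). Push on its flat -y face. The top around it is flat and clear.
- lever_full (a point): the point, fixed to the box, where lever_top is when the lever stands at its second stop
- heat_lever (a joint): lever position in m, growing to the box's +y: 0 to 0.008 off (starts there), 0.033 first click-stop, 0.070 second stop (hard end). Moves straight, about 2 N when free; a sprung ball is pushed over ribs near 0.019 and 0.035 (before and after the first stop) and 0.057 (before the second), each about 11 N over a few mm. Between ribs it stays where it is left.
- station: the button box, plastic, 100 (x) x 150 (y) x 40 mm high with an aluminium top, fixed to the bench. Origin: centre of its underside. It carries two round white buttons in black housings along its own y axis.
- start_top (a point): centre of the top of the start button, the larger one (34 mm diameter), 36 mm to the +y side of the box's middle; moves with the button; z up
- start (a joint): start button travel in m: 0 is up, 0.006 fully down; a spring returns it, fully down takes 5 N
- stop_top (a point): centre of the top of the stop button, the smaller one (18 mm diameter), 40 mm to the -y side of the box's middle: leave alone
- stop (a joint): stop button travel in m: 0 is up, 0.006 fully down
- beaker: bystander: open glass beaker, 70 mm diameter, 85 mm high, loose; origin: centre of its underside
- bottle: bystander: amber bottle with a black cap, 52 mm diameter, 105 mm high, loose; origin: centre of its underside
- cork_ring: bystander: cork flask ring, 72 mm outside diameter, 24 mm high, loose; origin: centre of its underside
- clamp: bystander: steel boss clamp with two wing screws, about 45 x 80 x 26 mm, loose; origin: centre of its underside
Mind the look-alikes: they are no part of the job. Of the things shaped like the controller, the grey one is meant.

How it is judged (in metres and radians):
On the way, in this order (a step that is already met when the one before it is completed fails the run):
1. the lever is pushed past its first stop and fully home at the second (value of joint heat_lever above 0.067 m), for 0.2 s.
2. the start button is pressed fully down (value of joint start above 0.005 m), for 0.05 s.
At the end, for the whole second after the job is handed in: the lever stands within 3 mm of its second stop, both buttons are up again (within 1.5 mm), and the beaker, bottle, cork ring and clamp stand upright within 15 mm of where they were (value of joint heat_lever above 0.067 m and value of joint each of start, stop below 0.0015 m and distance of each of beaker, bottle, cork_ring, clamp from where it was at the start of the episode below 0.015 m and angle between each of beaker, bottle, cork_ring, clamp's own z axis and vertical below 0.2 rad); the robot touches nothing.
It fails at once if start pressed before the lever is fully home (value of joint start above 0.003 m and value of joint heat_lever below 0.067 m).
It fails at once if the stop button is pressed (value of joint stop above 0.003 m).
It fails at once if the lever is pinched between the fingers (contact force between each of heat_lever_c0, heat_lever_c1 and the fingers above 1.5 N or contact force between each of heat_lever_c2, heat_lever_c3 and the fingers above 1.5 N).
It fails at once if a bystander is lifted, carried or knocked about (distance of any of beaker, bottle, cork_ring, clamp from where it was at the start of the episode above 0.02 m or angle between any of beaker, bottle, cork_ring, clamp's own z axis and vertical above 0.4 rad).
It also fails if it takes over 48 s, if anything falls off the work surface, if the arm or the gripper's body presses on something with over 40 N, if the wrist force passes 120 N, or if a joint passes its speed limit or range.

## Robot

A 6-joint arm with a two-finger parallel gripper is mounted at the origin on the work surface. World frame = base frame: x ahead of the robot, y to its left, z up, the work surface at z = 0. Lengths are in m, angles in degrees, forces in N, time in s.
With the tool pointing down it reaches from about 0.35 to 0.95 m from the base axis. Payload 17.4 kg.
Tool frame: the origin (TCP) lies between the finger pads; the fingertips stand 11 mm ahead of it and the grasp point (between the pads) lies 8 mm behind it; z points along the fingers, y is the line along which they close (so a half turn about z gives the same grasp; the last joint's range is limited). The gripper opens to 93 mm and grips with 3 to 60 N. Pads are 15 mm wide; open, the fingers measure 128 mm over their backs; the gripper's body (75 mm by 188 mm) begins 65 mm behind the grasp point.
Start: joints at [-69.832, 6.646, 82.598, -0, 90.757, -2.166], TCP at [0.256, -0.624, 0.197] pointing down, gripper open.
Joint ranges: [-162.19, 162.19], [-47.58, 125.68], [4.15, 143.07], [-65.23, 245.23], [0.69, 171.88], [-170.13, 170.13]. Speed limits (degrees/s): [108.29, 108.29, 127.2, 180, 180, 180].

## Interface

Orientations are given as [roll, pitch, yaw] about the fixed x, y, z axes, in that order (R = Rz(yaw) Ry(pitch) Rx(roll)).
In Python, from station import robot gives the robot as it stands. The module is installed in compiled form; this text tells all that it offers.
- The arm moves only by the shell command python3 -m handwheel 'ROWS' [FORCE]. ROWS is JSON, one flat list of numbers, 7 for each row, row after row: the turn, a rotation vector about the tool's x, y, z in rad, then the shift along the tool's x, y, z in mm, then the closure in counts, from 0 (fully open) to 255 (shut). In form: [ax, ay, az, x, y, z, grip, ax, ay, az, x, y, z, grip, ...]. A call has 1 to 12 rows; each row shifts and turns the commanded pose from where the row before left it, along the tool's axes as they then stand; what a row does not reach is not made up. A row lasts 1/12 s, in which the tool goes at most 41.7 mm and 7.16 degrees, less where a joint would pass 70% of its speed; a pose out of reach is approached as far as the arm can. A call is refused whole if a number of a shift passes 41.7 or a number of a turn 0.125, either way. A call with a gripper value outside its range is refused whole. The fingers move at their own pace and stop on an object; FORCE is the grip in N (left out, the last holds). Time passes only in rows, so rows that do not move let the fingers close. It gives the time, the measured TCP pose, the force, the opening and the grip force at its end, in the units of the state.
- robot.read_state(): the state, without advancing time (a new reading comes with each control period).
- robot.read_camera(name): name is "side" or "top"; returns (picture, depth): 420x560x3 uint8, red, green, blue; 420x560 float32, m along the optical axis (not along the pixel's ray), 0 where there is no reading.
- robot.camera_params(name): a dict with "vfov" (degrees; the focal length in pixels is half the picture's height over the tangent of half this angle, whatever the lens; pixels are square), "cx", "cy" (the principal point, pixels), "k1" (the pictures are not rectified: a ray, as slopes to the right and down, at radius r is drawn at 1 + k1 r^2 times it, then the intrinsics apply), "origin" and "attitude" of the camera in the world. Camera axes: x right, y down, z forward; pixel columns grow to the right and rows downward; lengths in m; the calibration is good to about 2 mm. A picture is of the moment at which its call begins. camera_params takes no time and is no camera call.
- robot.sign_off(): hands the job in; it is judged then, once.
Trained networks look in the newest picture that a camera, given by its name, has taken for a name from the list of things; names that differ only in an ending like _2 or _b are one class to them, and where a whole thing is asked for, a point or a joint stands for the part that bears it (a point fixed in the world has none). Each returns a list of dicts, best first, with "confidence" (0 to 1); they miss things now and then, are a little off and sometimes report something else, mostly with a low value. They report only what shows in the picture. A call takes as long as a camera call. They do not tell look-alikes from the thing itself.
- robot.boxes_of(camera, thing): "location" ([x, y, z] in m, in the coordinates of the camera as it stood for that picture, good to about 4 mm: the middle of the surface that is visible of it).
The state is a dict: "clock": time; "joint_positions": joint angles; "qd": joint speeds; "joint_torque": joint torques, N m; "tcp_pos": TCP position; "tool_rot": TCP orientation; "wrist_force": force on the tool from outside, world axes, zero at the start; "torque": the same for the moment, N m; "gripper_width": finger opening in m; "grip_force": force on a finger pad.
Only numpy, scipy, OpenCV 4.12 (cv2) and the standard library are available. Lean on these libraries where they do the work, as an engineer would, in place of code of your own. Each camera call takes 0.05 s, during which the arm holds its last target. There are 200 camera calls.

## Working session

There is one attempt and no reset: what is moved stays moved. The work goes in short steps, Python scripts to look and compute and a shell command to move; the robot and the scene stay as the last step left them, time stands still between calls to the robot, and variables do not carry over. Pictures are saved under pics/ and viewed, at most 10 in all, crops included, and the job is handed in when it is done.

```bash
mkdir -p pics
cat > h.py <<'E'
import numpy as np,cv2
from scipy.spatial.transform import Rotation as R
from station import robot
def cam(n):
    p=robot.camera_params(n); f=210/np.tan(np.radians(p['vfov'])/2)
    a=np.array(p['attitude'],float)
    Rm=a if a.shape==(3,3) else R.from_euler('xyz',a,degrees=True).as_matrix()
    return p,f,Rm,np.array(p['origin'])
def px2w(n,u,v,d=None,z=None):
    p,f,Rm,o=cam(n); k=np.array([[f,0,p['cx']],[0,f,p['cy']],[0,0,1.]])
    s=cv2.undistortPoints(np.array([[[u,v]]],float),k,np.array([p['k1'],0,0,0.]))[0,0]
    r=Rm@np.array([s[0],s[1],1.])
    return o+r*(d if d is not None else (z-o[2])/r[2])
def w2px(n,P):
    p,f,Rm,o=cam(n); c=Rm.T@(np.array(P)-o); s=c[:2]/c[2]; s=s*(1+p['k1']*(s@s))
    return s*f+[p['cx'],p['cy']]
E
python3 - <<'E'
from h import *
for n in('top','side'):
    print(robot.camera_params(n))
    im,d=robot.read_camera(n); cv2.imwrite(f'pics/{n}0.png',im[:,:,::-1]); np.save(f'{n}0.npy',d)
    for t in ['controller','lever_top','station','start_top','stop_top','beaker','bottle','cork_ring','clamp']:
        for b in robot.boxes_of(n,t):
            _,_,Rm,o=cam(n); w=o+Rm@np.array(b['location']); print(n,t,round(b['confidence'],2),w.round(3),w2px(n,w).round(0))
print(robot.read_state())
E
```

```text
{'vfov': 48.76988331777347, 'cx': 282.69672842226254, 'cy': 209.0728205875327, 'k1': -0.05339392433255875, 'origin': array([0.46153381, 0.03433997, 1.44772685]), 'attitude': array([-176.96596634,   -0.97083982,  -88.62722096])}
top controller 0.89 [ 0.546 -0.195  0.058] [352. 207.]
top controller 0.83 [ 0.315 -0.183  0.059] [346. 284.]
top controller 0.75 [ 0.759 -0.345  0.061] [401. 139.]
top lever_top 0.66 [ 0.772 -0.38   0.097] [417. 133.]
top lever_top 0.61 [ 0.56  -0.222  0.103] [363. 202.]
top lever_top 0.6 [ 0.329 -0.212  0.097] [358. 281.]
top station 0.96 [0.561 0.157 0.041] [235. 200.]
top beaker 0.63 [0.804 0.073 0.04 ] [265. 122.]
top cork_ring 0.83 [0.399 0.005 0.028] [284. 254.]
top clamp 0.6 [0.566 0.159 0.039] [235. 198.]
top clamp 0.53 [0.585 0.39  0.025] [161. 191.]
{'vfov': 57.466209501125086, 'cx': 285.0306529652279, 'cy': 209.01070805888818, 'k1': -0.09817212048718105, 'origin': array([0.30705582, 0.58657083, 0.77098454]), 'attitude': array([-137.3568567 ,   -0.95968571, -156.62577226])}
side controller 0.96 [ 0.532 -0.169  0.062] [315. 175.]
side controller 0.95
[... 703 characters left out ...]
7. 360.]
{'clock': 1.0, 'joint_positions': array([-6.98339431e+01,  6.64612448e+00,  8.25972354e+01, -3.17074569e-04,
        9.07562993e+01, -2.16775031e+00]), 'qd': array([-0.04228422, -0.00016192,  0.04681248, -0.00955657,  0.045941  ,
        0.08054367]), 'joint_torque': array([ 4.19397518e-03, -7.21017838e+01, -6.22757077e+01,  7.81816361e-02,
        1.82425766e-02, -1.99187917e-05]), 'tcp_pos': array([ 0.25647299, -0.62438642,  0.19715223]), 'tool_rot': array([1.79999671e+02, 3.29712916e-04, 2.23338030e+01]), 'wrist_force': array([-0.13105165, -0.48162053,  0.13180436]), 'torque': array([-0.02473581,  0.04062033,  0.01320638]), 'grip_force': 0.0, 'gripper_width': 0.09252855927278429}
```

View pics/top0.png

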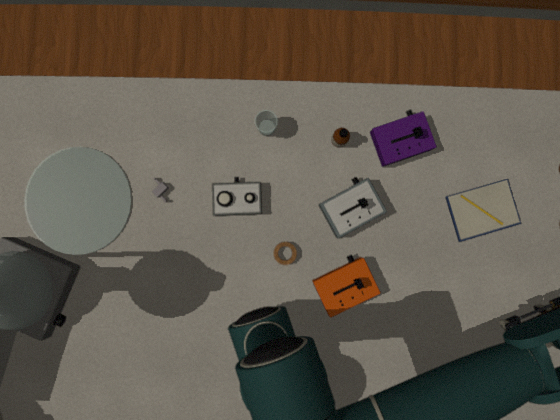

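View pics/side0.png

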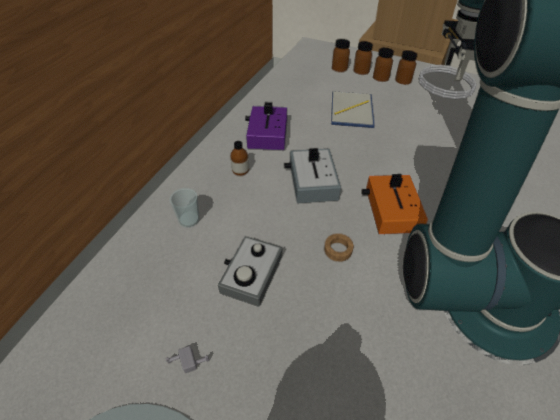

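Candidates are the purple box (403,139), the grey box (352,207) and the orange box (346,284) in the top view. The grey one fits the description, with its lever at the right-hand end. I'll confirm this in an enlarged crop and measure it.

Run:
```python
from h import *
im=cv2.imread('pics/top0.png'); d=np.load('top0.npy')
cv2.imwrite('pics/crop.png',cv2.resize(im[160:250,200:395],None,fx=4,fy=4,interpolation=cv2.INTER_CUBIC))
def cloud(n,d):
    v,u=np.mgrid[:420,:560]; p,f,Rm,o=cam(n); k=np.array([[f,0,p['cx']],[0,f,p['cy']],[0,0,1.]])
    s=cv2.undistortPoints(np.stack([u,v],-1).reshape(-1,1,2).astype(float),k,np.array([p['k1'],0,0,0.]))[:,0]
    return o+(np.c_[s,np.ones(len(s))]*d.reshape(-1,1))@Rm.T
for n in('top','side'):
    P=cloud(n,np.load(n+'0.npy')).reshape(-1,3)
    print(n,'table z',np.median(P[(abs(P[:,0]-.5)<.2)&(abs(P[:,1])<.1),2]))
    for nm,c,z0,z1,r in(('ctl',(.546,-.195),.05,.075,.12),('sta',(.561,.157),.033,.047,.105)):
        Q=P[(np.hypot(P[:,0]-c[0],P[:,1]-c[1])<r)&(P[:,2]>z0)&(P[:,2]<z1)]
        (cx,cy),(w,h),a=cv2.minAreaRect((Q[:,:2]*1000).astype(np.float32))
        print(nm,len(Q),np.median(Q[:,2]),(cx,cy),(w,h),a)
    Q=P[(np.hypot(P[:,0]-.56,P[:,1]+.21)<.06)&(P[:,2]>.085)&(P[:,2]<.12)]; print('lever',len(Q),Q.min(0),Q.max(0),np.median(Q,0))
    Q=P[(np.hypot(P[:,0]-.561,P[:,1]-.157)<.1)&(P[:,2]>.05)]; print('btn',len(Q));
    for s in(1,-1):
        q=Q[(s*(Q[:,1]-.157)>0)]; print(len(q),np.median(q,0),q.min(0),q.max(0))
```

```text
top table z 0.0006076697788712782
ctl 2163 0.060165819592473246 (544.9420776367188, -199.33233642578125) (120.3099594116211, 171.2631378173828) 29.476993560791016
sta 1280 0.03974497050319259 (565.2818603515625, 154.71853637695312) (100.05198669433594, 150.45518493652344) 3.430056571960449
lever 62 [ 0.54290365 -0.23600432  0.08937397] [ 0.57193462 -0.20857085  0.10655532] [ 0.557364   -0.22222782  0.0994035 ]
btn 247
170 [0.56254299 0.19013292 0.05810202] [0.54065855 0.16613173 0.05022026] [0.58637789 0.21447607 0.06735828]
77 [0.56682774 0.11443434 0.0541632 ] [0.55168175 0.0997498  0.05003126] [0.58230579 0.13008094 0.07074716]
side table z 0.0020288657026571455
ctl 1664 0.060982413955981585 (543.4760131835938, -196.31649780273438) (118.05964660644531, 172.91043090820312) 29.476337432861328
sta 1963 0.041934712586696454 (564.226806640625, 156.05474853515625) (100.25138092041016, 152.7634735107422) 3.5212581157684326
lever 93 [ 0.54223396 -0.23214318  0.08518088] [ 0.57342613 -0.20513147  0.10492419] [ 0.55773006 -0.21719155  0.0976445 ]
btn 492
350 [0.55942317 0.1959981  0.05647953] [0.53755795 0.16719426 0.0501979 ] [0.58614205 0.21623928 0.0664278 ]
142 [0.56469806 0.11991945 0.05472538] [0.5501649  0.09952516 0.05045792] [0.58251901 0.1323657  0.06584146]
```

View pics/crop.png

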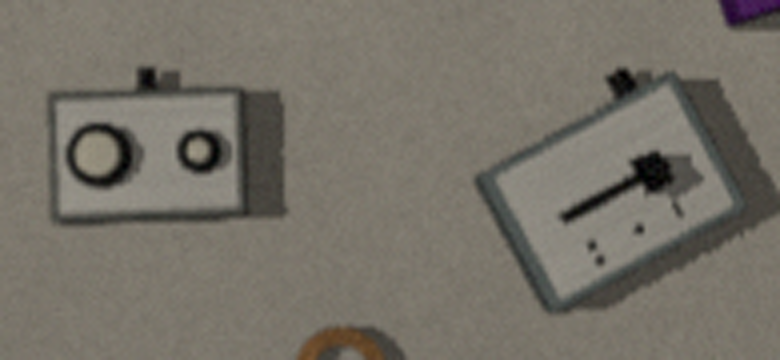

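The crop confirms the grey box: off bar at (675,208), one dot at (638,228), two dots at (595,252). The lever is at the off end, at (653,172). The large start button is at (98,155), and the stop button is at (200,150). The grey box centre comes out at about (0.5445, -0.198), yaw 29.5°. I'll turn the tool, close the gripper and go behind the lever, staying high.

```bash
python3 -m handwheel '[0,0,-0.125,0,0,0,255, 0,0,0,15,-5,0,255]' 30
python3 -m handwheel '[0,0,0,36,-12,0,255,0,0,0,37,-12.5,0,255,0,0,0,37,-12.5,0,255,0,0,0,37,-12.5,0,255,0,0,0,37,-12.5,0,255,0,0,0,37,-12.5,0,255,0,0,0,37,-12.5,0,255,0,0,0,37,-12.5,0,255,0,0,0,37,-12.5,0,255,0,0,0,37,-12.5,0,255,0,0,0,37,-12.5,0,255,0,0,0,37,-12.5,0,255]'
python3 -m handwheel '[0,0,0,0,0,0,255,0,0,0,0,0,0,255]'
python3 -c "
from h import *
s=robot.read_state();print(s['tcp_pos'],s['tool_rot'],s['gripper_width'],s['clock'])"
```

```text
clock: 1.17
tcp_pos: [0.266, -0.6135, 0.1968]
tool_rot: [-180.0, 0.0, 29.9]
wrist_force: [0.3, -0.1, 0.4]
gripper_width: 0.0839
grip_force: 0.0
clock: 2.17
tcp_pos: [0.5801, -0.2619, 0.1974]
tool_rot: [180.0, -0.0, 29.4]
wrist_force: [-0.4, -0.2, 0.1]
gripper_width: 0.0042
grip_force: 0.0
clock: 2.33
tcp_pos: [0.58, -0.2623, 0.1969]
tool_rot: [-180.0, 0.0, 29.6]
wrist_force: [0.1, -0.9, 0.1]
gripper_width: 0.0004
grip_force: 0.0
[ 0.57999219 -0.26227967  0.19692729] [-1.79979029e+02  9.38319786e-03  2.95524694e+01] 0.0003597889324197877 2.3333
```

```bash
python3 -m handwheel '[0,0,0,0,0,35,255,0,0,0,0,0,35,255,0,0,0,0,0,24,255,0,0,0,0,0,15,255,0,0,0,0,0,5,255,0,0,0,0,0,0,255]'
python3 - <<'E'
from h import *
im,d=robot.read_camera('side')
cv2.imwrite('pics/side1.png',cv2.resize(im[90:230,230:430,::-1],None,fx=4,fy=4,interpolation=cv2.INTER_CUBIC))
E
```

```text
clock: 2.83
tcp_pos: [0.5785, -0.2647, 0.0827]
tool_rot: [-180.0, 0.0, 29.4]
wrist_force: [-0.9, 0.2, -0.1]
gripper_width: 0.0004
grip_force: 0.0
```

View pics/side1.png

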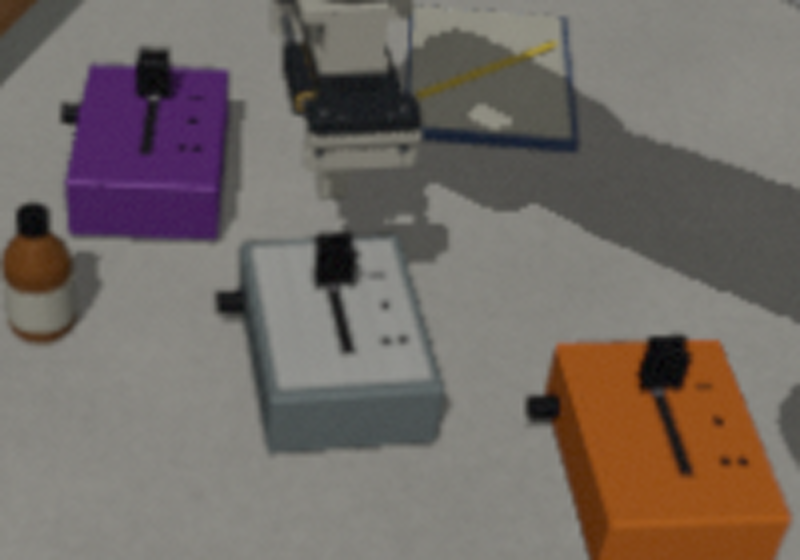

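Run:
```python
from h import *
im,d=robot.read_camera('side')
cv2.imwrite('pics/side2.png',cv2.resize(im[90:210,250:390,::-1],None,fx=5,fy=5,interpolation=cv2.INTER_CUBIC))
s=robot.read_state();t=s['tcp_pos'];print(t,s['tool_rot'],s['joint_positions'],s['clock'])
for h in(-.011,.05,.065): print(((w2px('side',t+[0,0,h])-[250,90])*5).round())
v,u=np.mgrid[90:210,250:390]
P=np.array([px2w('side',a,b,d=d[b,a]) for a,b in zip(u.ravel(),v.ravel())])
Q=P[(np.hypot(P[:,0]-t[0],P[:,1]-t[1])<.1)&(P[:,2]>.065)]
by=(Q[:,:2]-[.5445,-.198])@[-.492,.870];bx=(Q[:,:2]-[.5445,-.198])@[.870,.492]
for z in np.arange(.065,.2,.01):
    m=(Q[:,2]>z)&(Q[:,2]<z+.01); 
    if m.any(): 
        for nm,k in(('gr',m&(by<-.048)),('lev',m&(by>=-.048))):
            if k.any(): print(z.round(3),nm,k.sum(),by[k].min().round(4),by[k].max().round(4),bx[k].min().round(4),bx[k].max().round(4))
```

```text
[ 0.57954728 -0.26501645  0.08495136] [ 1.79905005e+02 -6.14465923e-02  2.94501667e+01] [-2.68662502e+01  4.87264024e+00  9.50269171e+01 -1.57847873e-03
  7.99873173e+01  3.36839070e+01] 2.9333
[305. 285.]
[312. 199.]
[314. 177.]Traceback (most recent call last):
  File "<stdin>", line 7, in <module>
  File "h.py", line 10, in px2w
    p,f,Rm,o=cam(n); k=np.array([[f,0,p['cx']],[0,f,p['cy']],[0,0,1.]])
             ~~~^^^
  File "h.py", line 5, in cam
    p=robot.camera_params(n); f=210/np.tan(np.radians(p['vfov'])/2)
ValueError: time passes only in moves, steps and waits
```

View pics/side2.png

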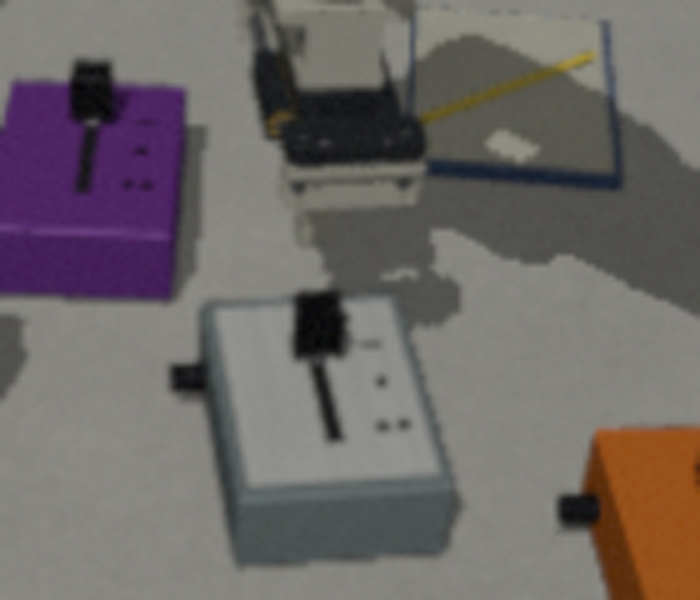

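```bash
sed -i 's/^def cam/from functools import lru_cache\n@lru_cache\ndef cam/' h.py
python3 - <<'E'
from h import *
im,d=robot.read_camera('side')
s=robot.read_state();t=s['tcp_pos']
v,u=np.mgrid[90:210,250:390]
P=np.array([px2w('side',a,b,d=d[b,a]) for a,b in zip(u.ravel(),v.ravel())])
U=u.ravel();V=v.ravel()
m=(np.hypot(P[:,0]-t[0],P[:,1]-t[1])<.1)&(P[:,2]>.065);Q=P[m];U=U[m];V=V[m]
by=(Q[:,:2]-[.5445,-.198])@[-.492,.870];bx=(Q[:,:2]-[.5445,-.198])@[.870,.492]
for z in np.arange(.065,.2,.01):
    m=(Q[:,2]>z)&(Q[:,2]<z+.01)
    for nm,k in(('gr',m&(by<-.048)),('lev',m&(by>=-.048))):
        if k.any(): print(z.round(3),nm,k.sum(),by[k].min().round(4),by[k].max().round(4),bx[k].min().round(4),bx[k].max().round(4),((U[k].mean()-250)*5,(V[k].mean()-90)*5))
E
```

```text
0.065 gr 1 -0.0615 -0.0615 0.0345 0.0345 (np.float64(245.0), np.float64(315.0))
0.065 lev 24 -0.0225 -0.0128 -0.0133 0.0152 (np.float64(315.0), np.float64(351.66666666666674))
0.075 lev 28 -0.0232 -0.0171 -0.0128 0.0156 (np.float64(312.1428571428572), np.float64(338.75))
0.085 lev 32 -0.032 -0.0145 -0.0123 0.0165 (np.float64(315.46875), np.float64(323.90625))
0.095 lev 59 -0.0373 -0.0169 -0.0123 0.0165 (np.float64(313.9830508474577), np.float64(303.98305084745755))
0.105 gr 3 -0.0891 -0.082 0.0069 0.0079 (np.float64(290.0), np.float64(220.0))
0.115 gr 21 -0.0894 -0.0585 -0.0091 0.008 (np.float64(307.1428571428572), np.float64(233.3333333333333))
0.125 gr 23 -0.0735 -0.0578 -0.0109 0.0073 (np.float64(312.60869565217405), np.float64(220.86956521739125))
0.135 gr 9 -0.062 -0.0588 -0.0102 0.0073 (np.float64(314.44444444444457), np.float64(211.11111111111114))
0.185 lev 21 0.0065 0.0118 -0.031 0.0315 (np.float64(337.1428571428572), np.float64(202.3809523809524))
0.195 gr 24 -0.1573 -0.0483 0.0133 0.0341 (np.float64(253.54166666666657), np.float64(53.125))
0.195 lev 97 -0.0479 0.0136 -0.0366 0.0336 (np.float64(342.11340206185554), np.float64(190.20618556701038))
```

Run:
```python
from h import *
im,d=robot.read_camera('side')
t=robot.read_state()['tcp_pos'];print(t)
for u in(309,312,315):
  for v in range(126,152,2):
    w=px2w('side',u,v,d=d[v,u]); print(u,v,im[v,u],w.round(3),'by',round(float((w[:2]-[.5445,-.198])@[-.492,.870]),3))
```

```text
[ 0.57974217 -0.26492231  0.08513304]
309 126 [62 62 58] [ 0.561 -0.177  0.209] by 0.01
309 128 [89 89 83] [ 0.561 -0.177  0.203] by 0.01
309 130 [111 110 102] [ 0.561 -0.178  0.197] by 0.01
309 132 [99 97 90] [ 0.585 -0.253  0.133] by -0.068
309 134 [104 103  96] [ 0.586 -0.257  0.124] by -0.072
309 136 [105 105  98] [ 0.584 -0.251  0.121] by -0.066
309 138 [117 116 109] [ 0.584 -0.252  0.114] by -0.067
309 140 [137 135 130] [ 0.627 -0.384  0.002] by -0.203
309 142 [136 134 129] [ 0.623 -0.375  0.002] by -0.193
309 144 [135 134 128] [ 0.619 -0.363  0.003] by -0.18
309 146 [135 134 128] [ 0.616 -0.358 -0.   ] by -0.174
309 148 [98 96 92] [ 0.612 -0.346  0.001] by -0.162
309 150 [37 39 38] [ 0.568 -0.214  0.104] by -0.025
312 126 [89 89 80] [ 0.554 -0.179  0.21 ] by 0.012
312 128 [122 121 112] [ 0.554 -0.179  0.204] by 0.012
312 130 [120 118 109] [ 0.553 -0.18   0.198] by 0.012
312 132 [88 86 78] [ 0.576 -0.252  0.137] by -0.063
312 134 [90 89 81] [ 0.575 -0.249  0.132] by -0.06
312 136 [100  98  90] [ 0.575 -0.251  0.125] by -0.061
312 138 [99 97 91] [ 0.574 -0.251  0.118] by -0.06
3
[... 300 characters left out ...]
218  0.103] by -0.026
315 126 [93 92 85] [ 0.548 -0.185  0.208] by 0.01
315 128 [121 120 111] [ 0.547 -0.185  0.202] by 0.01
315 130 [118 117 108] [ 0.548 -0.186  0.195] by 0.009
315 132 [85 83 75] [ 0.568 -0.254  0.138] by -0.06
315 134 [83 82 76] [ 0.567 -0.253  0.132] by -0.06
315 136 [82 80 72] [ 0.567 -0.254  0.125] by -0.059
315 138 [77 76 71] [ 0.567 -0.257  0.116] by -0.063
315 140 [85 84 80] [ 0.608 -0.392  0.003] by -0.2
315 142 [87 86 82] [ 0.606 -0.386 -0.   ] by -0.194
315 144 [105 104 100] [ 0.602 -0.375  0.001] by -0.182
315 146 [114 113 108] [ 0.598 -0.364  0.001] by -0.171
315 148 [48 47 44] [ 0.557 -0.233  0.101] by -0.037
315 150 [ 9 12 13] [ 0.554 -0.224  0.101] by -0.028
```

The depth image shows the fingertip at z≈0.114, but the reported pose puts it at 0.074. I won't trust the reported z, so I'll lower in small steps and check against the camera.

```bash
cat >> h.py <<'E'
C=np.array([.5445,-.198])
def tip():
    im,d=robot.read_camera('side'); t=robot.read_state(); t0=t['tcp_pos']
    u0,v0=w2px('side',t0).astype(int); L=[]
    for v in range(v0-30,v0+30):
        for u in range(u0-20,u0+20):
            if d[v,u]>0: L.append(px2w('side',u,v,d=d[v,u]))
    Q=np.array(L); by=(Q[:,:2]-C)@[-.492,.870]; bx=(Q[:,:2]-C)@[.870,.492]
    tb=(t0[:2]-C)@[-.492,.870]; tx=(t0[:2]-C)@[.870,.492]
    m=(abs(by-tb-.017)<.006)&(abs(bx-tx)<.02)&(Q[:,2]>.063)&(Q[:,2]<.17)
    print('tcp',t0.round(4),'by,bx',tb.round(4),tx.round(4),'F',t['wrist_force'].round(1),'tipz',np.sort(Q[m,2])[:4].round(3),'by/bx',by[m].max().round(4),bx[m].min().round(4),bx[m].max().round(4))
    n=(abs(bx)<.01)&(Q[:,2]>.093)&(Q[:,2]<.108)&(by>tb+.021)
    if n.any(): print('lever by',by[n].min().round(4),by[n].max().round(4),n.sum())
E
python3 -m handwheel '[0,0,0,0,0,10,255,0,0,0,0,0,0,255,0,0,0,0,0,0,255]'; python3 -c "
from h import *
tip()"
```

```text
clock: 3.28
tcp_pos: [0.5788, -0.2642, 0.0726]
tool_rot: [-180.0, 0.0, 29.5]
wrist_force: [0.4, 0.2, -0.6]
gripper_width: 0.0006
grip_force: 0.0
tcp [ 0.579  -0.2643  0.073 ] by,bx -0.0747 -0.0026 F [ 0.3 -0.6  0.2] tipz [0.102 0.105 0.106 0.106] by/bx -0.056 -0.0111 0.0078
lever by -0.036 -0.0174 47
```

```bash
python3 -m handwheel '[0,0,0,0,0,6,255,0,0,0,0,0,0,255]'; python3 -m handwheel '[0,0,0,0,0,6,255,0,0,0,0,0,0,255]'; python3 -c "
from h import *
tip()
im,d=robot.read_camera('side')
cv2.imwrite('pics/side3.png',cv2.resize(im[90:210,250:390,::-1],None,fx=5,fy=5,interpolation=cv2.INTER_CUBIC))"
```

```text
clock: 3.5
tcp_pos: [0.5788, -0.2642, 0.0661]
tool_rot: [-180.0, 0.0, 29.5]
wrist_force: [-0.4, 0.2, -0.1]
gripper_width: 0.0001
grip_force: 0.0
clock: 3.67
tcp_pos: [0.5787, -0.2642, 0.0599]
tool_rot: [-179.9, 0.0, 29.5]
wrist_force: [-0.9, -0.1, -0.8]
gripper_width: 0.0004
grip_force: 0.0
tcp [ 0.5787 -0.2642  0.0603] by,bx -0.0745 -0.0028 F [ 0.6  0.4 -0.5] tipz [0.065 0.092 0.093 0.093] by/bx -0.055 -0.0106 0.012
lever by -0.0384 -0.0172 46
```

View pics/side3.png

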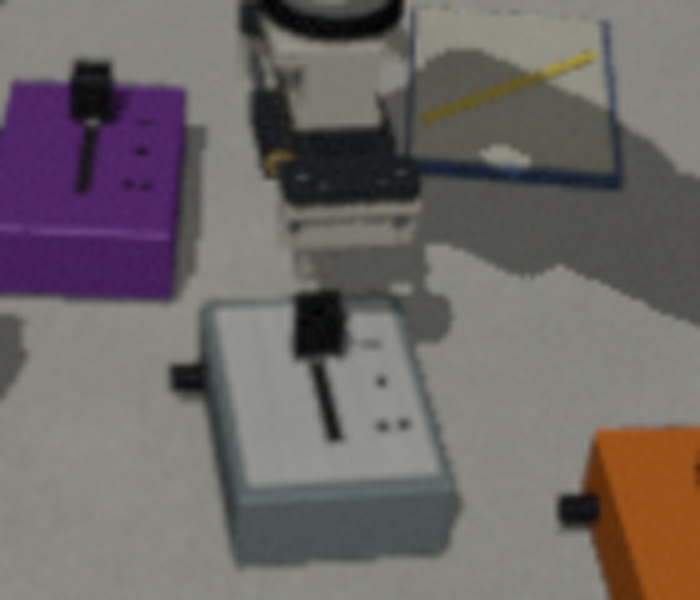

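Fingertip is right behind the lever at (305,280), still above the box with no contact, so the z offset is real (about +40 mm). I'll go 12 mm lower and start pushing.

```bash
python3 -m handwheel '[0,0,0,0,0,6,255,0,0,0,0,0,0,255]'; python3 -m handwheel '[0,0,0,0,0,6,255,0,0,0,0,0,0,255]'; python3 -m handwheel '[0,0,0,0,-6,0,255,0,0,0,0,-6,0,255,0,0,0,0,-6,0,255,0,0,0,0,0,0,255]'; python3 -m handwheel '[0,0,0,0,-5,0,255,0,0,0,0,-5,0,255,0,0,0,0,0,0,255]'; python3 -c "
from h import *
tip()"
```

```text
clock: 3.93
tcp_pos: [0.5788, -0.2643, 0.0541]
tool_rot: [-180.0, 0.0, 29.5]
wrist_force: [-0.3, 0.5, -0.4]
gripper_width: 0.0004
grip_force: 0.0
clock: 4.1
tcp_pos: [0.5787, -0.2642, 0.0479]
tool_rot: [-179.9, 0.0, 29.5]
wrist_force: [-0.0, 0.3, -0.0]
gripper_width: 0.0006
grip_force: 0.0
clock: 4.43
tcp_pos: [0.5697, -0.2477, 0.0494]
tool_rot: [-180.0, -0.0, 29.5]
wrist_force: [-0.4, -0.3, -0.3]
gripper_width: 0.0003
grip_force: 0.0
clock: 4.68
tcp_pos: [0.565, -0.2394, 0.0494]
tool_rot: [180.0, -0.0, 29.5]
wrist_force: [-0.2, 0.3, -0.0]
gripper_width: 0.0001
grip_force: 0.0
tcp [ 0.5652 -0.2397  0.0493] by,bx -0.0464 -0.0025 F [-1.4 -1.1 -0.7] tipz [0.064 0.097 0.097 0.101] by/bx -0.0234 -0.0187 0.0128
lever by -0.0245 -0.012 36
```

```bash
for i in 1 2; do :; done; python3 -m handwheel '[0,0,0,0,-5,0,255,0,0,0,0,-5,0,255]'; python3 -m handwheel '[0,0,0,0,-5,0,255,0,0,0,0,-5,0,255,0,0,0,0,0,0,255]';  python3 -c "
from h import *
tip()
im,d=robot.read_camera('side')
cv2.imwrite('pics/side4.png',cv2.resize(im[90:210,250:390,::-1],None,fx=5,fy=5,interpolation=cv2.INTER_CUBIC))"
```

```text
clock: 4.9
tcp_pos: [0.5605, -0.2315, 0.0493]
tool_rot: [179.9, -0.0, 29.5]
wrist_force: [7.3, -13.1, 4.0]
gripper_width: 0.0007
grip_force: 7.5
clock: 5.15
tcp_pos: [0.555, -0.2219, 0.0492]
tool_rot: [-180.0, 0.0, 29.5]
wrist_force: [-0.1, 0.3, -0.5]
gripper_width: 0.0006
grip_force: 0.0
tcp [ 0.5552 -0.2221  0.0492] by,bx -0.0262 -0.0026 F [0.9 0.3 0.7] tipz [0.096 0.102 0.103] by/bx -0.0038 0.0049 0.013
lever by -0.0048 0.0083 40
```

View pics/side4.png

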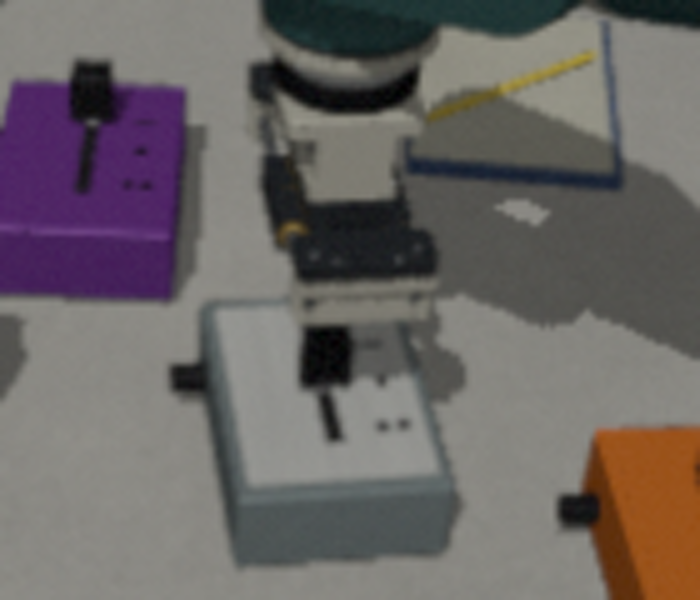

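The lever has been pushed and is near its first stop (tab at (327,355)). I'll keep pushing to the second stop.

```bash
python3 -m handwheel '[0,0,0,0,-5,0,255,0,0,0,0,-5,0,255]'; python3 -m handwheel '[0,0,0,0,-5,0,255,0,0,0,0,-5,0,255]'; python3 -m handwheel '[0,0,0,0,-5,0,255]';  python3 -m handwheel '[0,0,0,0,-4,0,255]'; python3 -m handwheel '[0,0,0,0,-3,0,255,0,0,0,0,0,0,255]'; python3 -c "
from h import *
tip()"
```

```text
clock: 5.42
tcp_pos: [0.5508, -0.2146, 0.0493]
tool_rot: [179.9, -0.0, 29.5]
wrist_force: [2.6, -4.5, -1.9]
gripper_width: 0.0006
grip_force: 2.3
clock: 5.58
tcp_pos: [0.5454, -0.2049, 0.0492]
tool_rot: [-180.0, -0.0, 29.5]
wrist_force: [0.0, -1.6, 0.8]
gripper_width: 0.0004
grip_force: 0.7
clock: 5.67
tcp_pos: [0.5428, -0.2005, 0.0491]
tool_rot: [-180.0, 0.0, 29.5]
wrist_force: [-0.3, -1.6, 1.1]
gripper_width: 0.0004
grip_force: 0.7
clock: 5.75
tcp_pos: [0.5412, -0.1977, 0.0494]
tool_rot: [179.9, -0.0, 29.5]
wrist_force: [7.1, -15.4, -6.5]
gripper_width: 0.0005
grip_force: 7.8
clock: 5.92
tcp_pos: [0.5394, -0.1942, 0.0492]
tool_rot: [-180.0, -0.0, 29.5]
wrist_force: [-0.5, -0.4, -0.5]
gripper_width: 0.0003
grip_force: 0.0
tcp [ 0.5394 -0.1943  0.0491] by,bx 0.0057 -0.0026 F [-0.2 -0.3  0.4] tipz [0.091] by/bx 0.0235 0.0141 0.0141
lever by 0.0291 0.0412 35
```

```bash
python3 -m handwheel '[0,0,0,0,-2.5,0,255,0,0,0,0,0,0,255]'; python3 -m handwheel '[0,0,0,0,-2,0,255,0,0,0,0,0,0,255]'; python3 -m handwheel '[0,0,0,0,-1,0,255,0,0,0,0,0,0,255]'; python3 -c "
from h import *
tip()"
```

```text
clock: 6.13
tcp_pos: [0.5382, -0.1922, 0.049]
tool_rot: [-180.0, 0.0, 29.5]
wrist_force: [-0.5, -0.4, -0.5]
gripper_width: 0.0004
grip_force: 0.0
clock: 6.3
tcp_pos: [0.5373, -0.1906, 0.0491]
tool_rot: [-180.0, 0.0, 29.5]
wrist_force: [-0.8, -1.1, 0.4]
gripper_width: 0.0003
grip_force: 0.0
clock: 6.47
tcp_pos: [0.5369, -0.1899, 0.0491]
tool_rot: [180.0, -0.0, 29.5]
wrist_force: [-0.3, -1.3, 0.1]
gripper_width: 0.0003
grip_force: 0.2
tcp [ 0.5369 -0.19    0.0492] by,bx 0.0107 -0.0026 F [0.8 0.1 0.7] tipz [0.063 0.065 0.083 0.094] by/bx 0.0333 -0.0206 0.0146
lever by 0.0328 0.0455 34
```

```bash
python3 -m handwheel '[0,0,0,0,-1,0,255,0,0,0,0,0,0,255]'; python3 -m handwheel '[0,0,0,0,-1,0,255,0,0,0,0,0,0,255]'; python3 -c "
from h import *
tip()"
```

```text
clock: 6.68
tcp_pos: [0.5365, -0.1891, 0.0491]
tool_rot: [180.0, -0.0, 29.5]
wrist_force: [1.2, -1.3, -0.8]
gripper_width: 0.0009
grip_force: 0.6
clock: 6.85
tcp_pos: [0.5363, -0.1889, 0.0492]
tool_rot: [179.9, -0.0, 29.5]
wrist_force: [4.9, -6.7, -2.8]
gripper_width: 0.0005
grip_force: 3.8
tcp [ 0.5363 -0.1889  0.0492] by,bx 0.012 -0.0026 F [ 4.  -6.6 -2.4] tipz [0.079 0.099 0.099 0.1  ] by/bx 0.0347 -0.0053 0.0144
lever by 0.034 0.0463 35
```

```bash
python3 -m handwheel '[0,0,0,0,-1.5,0,255,0,0,0,0,0,0,255,0,0,0,0,0,0,255]'; python3 -m handwheel '[0,0,0,0,-1.5,0,255,0,0,0,0,0,0,255,0,0,0,0,0,0,255,0,0,0,0,0,0,255]'; python3 -c "
from h import *
tip()"
```

```text
clock: 7.15
tcp_pos: [0.5361, -0.1885, 0.0494]
tool_rot: [179.8, -0.0, 29.5]
wrist_force: [10.2, -14.7, -6.3]
gripper_width: 0.0005
grip_force: 8.7
clock: 7.48
tcp_pos: [0.536, -0.1882, 0.0495]
tool_rot: [179.6, -0.1, 29.5]
wrist_force: [15.5, -23.6, -10.7]
gripper_width: 0.0002
grip_force: 13.6
tcp [ 0.536  -0.1883  0.0495] by,bx 0.0127 -0.0026 F [ 15.3 -23.8 -10.3] tipz [0.063 0.063 0.064 0.078] by/bx 0.0352 -0.0199 0.016
lever by 0.0339 0.0456 31
```

The lever is hard against the stop (28 N, no further travel). I'll back off, lift and carry over to above start.

```bash
python3 -m handwheel '[0,0,0,0,10,0,255,0,0,0,0,8,0,255,0,0,0,0,0,-30,255,0,0,0,0,0,-30,255,0,0,0,0,0,-30,255,0,0,0,0,0,0,255]'
python3 - <<'E'
from h import *
for n in('side','top'):
    d=np.load(n+'0.npy') 
    L=[]
    for v in range(150,330):
        for u in range(180,300):
            w=px2w(n,u,v,d=d[v,u])
            if np.hypot(w[0]-.563,w[1]-.1915)<.04: L.append(w)
    L=np.array(L); r=np.hypot(L[:,0]-.563,L[:,1]-.1915)
    for a in range(0,32,4):
        m=(r>a/1e3)&(r<(a+4)/1e3); print(n,a,np.percentile(L[m,2],[10,50,90]).round(4))
    m=(L[:,2]>.05)&(L[:,2]<.07)
    print(cv2.minEnclosingCircle((L[m,:2]*1000).astype(np.float32)))
im,d=robot.read_camera('side')
L=np.array([px2w('side',u,v,d=d[v,u]) for v in range(130,200) for u in range(285,345)])
by=(L[:,:2]-C)@[-.492,.870];bx=(L[:,:2]-C)@[.870,.492]
m=(abs(bx)<.02)&(abs(by)<.06)&(L[:,2]>.075)&(L[:,2]<.11); print('lever',by[m].min(),by[m].max(),np.median(by[m]),m.sum())
print(robot.read_state()['tcp_pos'])
E
```

```text
clock: 8.03
tcp_pos: [0.5453, -0.2021, 0.1455]
tool_rot: [179.7, -0.3, 29.5]
wrist_force: [0.0, -0.6, 0.5]
gripper_width: 0.0007
grip_force: 0.0
side 0 [0.062  0.0639 0.0654]
side 4 [0.0619 0.0635 0.0651]
side 8 [0.0625 0.0638 0.0653]
side 12 [0.0611 0.0632 0.065 ]
side 16 [0.0522 0.0551 0.0634]
side 20 [0.0469 0.0533 0.0552]
side 24 [0.0408 0.0441 0.0533]
side 28 [0.0401 0.042  0.0438]
((562.7161254882812, 191.78799438476562), 25.74793815612793)
top 0 [0.0619 0.0624 0.0639]
top 4 [0.0585 0.0618 0.0651]
top 8 [0.0588 0.0604 0.0636]
top 12 [0.0574 0.0605 0.0654]
top 16 [0.0483 0.0531 0.0588]
top 20 [0.0483 0.0518 0.0544]
top 24 [0.037  0.0411 0.0479]
top 28 [0.0361 0.0396 0.0439]
((563.4292602539062, 190.4675750732422), 24.347341537475586)
lever 0.0277229368389218 0.04754860639924222 0.04209626982755998 126
[ 0.54466338 -0.20180915  0.14254314]
```

Lever confirmed at the second stop (-y face at +27.7 mm). Start button is at (0.563, 0.191), top z≈0.063, with its housing rim at 0.053, so a full press clears the rim.

```bash
python3 -m handwheel '[0,0,0,21,-33.3,0,255,0,0,0,21,-33.3,0,255,0,0,0,21,-33.3,0,255,0,0,0,21,-33.3,0,255,0,0,0,21,-33.3,0,255,0,0,0,21,-33.3,0,255,0,0,0,21,-33.3,0,255,0,0,0,21,-33.3,0,255,0,0,0,21,-33.3,0,255,0,0,0,20,-33.3,0,255,0,0,0,0,0,0,255]'
python3 -m handwheel '[0,0,0,0,0,30,255,0,0,0,0,0,30,255,0,0,0,0,0,0,255]'
python3 -c "
from h import *
im,d=robot.read_camera('side');s=robot.read_state();print(s['tcp_pos'],s['tool_rot'])
cv2.imwrite('pics/side5.png',cv2.resize(im[190:330,160:340,::-1],None,fx=4,fy=4,interpolation=cv2.INTER_CUBIC))
L=np.array([px2w('side',u,v,d=d[v,u]) for v in range(190,330) for u in range(160,340)])
m=(np.hypot(L[:,0]-.563,L[:,1]-.191)<.045)&(L[:,2]>.07)&(L[:,2]<.15);Q=L[m]
for z in np.arange(.07,.15,.008):
  q=Q[(Q[:,2]>z)&(Q[:,2]<z+.008)]
  if len(q):print(z.round(3),len(q),q.min(0).round(3),q.max(0).round(3))
"
```

```text
clock: 9.0
tcp_pos: [0.5605, 0.1968, 0.1377]
tool_rot: [-179.9, 0.1, 29.7]
wrist_force: [-0.0, -0.1, 0.0]
gripper_width: 0.0005
grip_force: 0.0
clock: 9.25
tcp_pos: [0.5584, 0.1907, 0.0724]
tool_rot: [-179.9, 0.5, 29.5]
wrist_force: [-1.0, -1.0, -1.9]
gripper_width: 0.0007
grip_force: 0.0
[0.5594462  0.19082801 0.07574094] [-179.91373645    0.34692515   29.50151562]
```

View pics/side5.png

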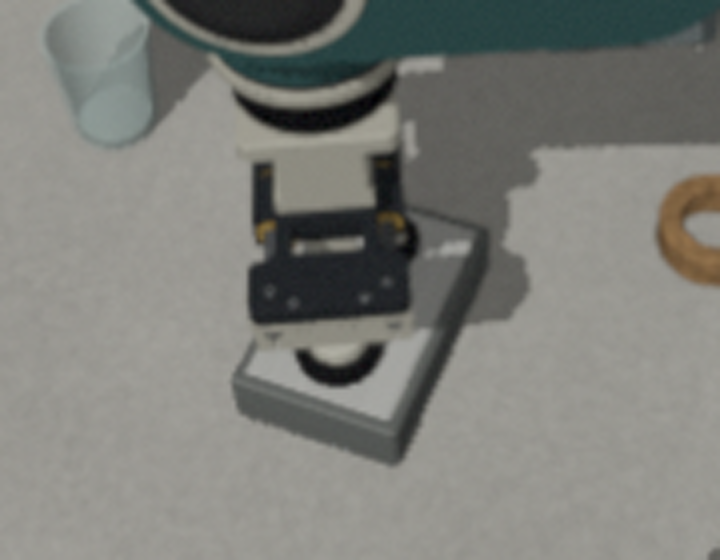

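Gripper is over start (button showing at (340,365) under the body) and clear of stop. Nudging 3 mm and descending gently, watching the force.

```bash
python3 -m handwheel '[0,0,0,2.6,1.5,15,255,0,0,0,0,0,15,255,0,0,0,0,0,0,255,0,0,0,0,0,0,255]'
python3 -m handwheel '[0,0,0,0,0,5,255,0,0,0,0,0,0,255]'
python3 -m handwheel '[0,0,0,0,0,4,255,0,0,0,0,0,0,255]'
python3 -m handwheel '[0,0,0,0,0,3,255,0,0,0,0,0,0,255]'
```

```text
clock: 9.63
tcp_pos: [0.5645, 0.1912, 0.0502]
tool_rot: [-180.0, 0.0, 29.5]
wrist_force: [-0.6, -0.4, -0.2]
gripper_width: 0.0008
grip_force: 0.0
clock: 9.8
tcp_pos: [0.5646, 0.1914, 0.0448]
tool_rot: [180.0, -0.1, 29.5]
wrist_force: [-0.3, -0.2, -1.3]
gripper_width: 0.0003
grip_force: 0.0
clock: 9.97
tcp_pos: [0.5644, 0.1915, 0.0402]
tool_rot: [180.0, -0.0, 29.5]
wrist_force: [1.3, 0.2, 1.9]
gripper_width: 0.0007
grip_force: 0.8
clock: 10.13
tcp_pos: [0.5645, 0.1915, 0.0371]
tool_rot: [180.0, -0.0, 29.5]
wrist_force: [0.5, 0.0, 3.7]
gripper_width: 0.0006
grip_force: 1.7
```

```bash
python3 -m handwheel '[0,0,0,0,0,2,255,0,0,0,0,0,0,255]'
python3 -m handwheel '[0,0,0,0,0,2,255,0,0,0,0,0,0,255,0,0,0,0,0,0,255]'
python3 -m handwheel '[0,0,0,0,0,1,255,0,0,0,0,0,0,255,0,0,0,0,0,0,255]'
```

```text
clock: 10.3
tcp_pos: [0.5645, 0.1915, 0.0352]
tool_rot: [180.0, -0.0, 29.5]
wrist_force: [1.1, -0.6, 3.9]
gripper_width: 0.0004
grip_force: 2.3
clock: 10.55
tcp_pos: [0.5647, 0.1915, 0.0346]
tool_rot: [180.0, -0.1, 29.5]
wrist_force: [-5.8, -2.5, 16.5]
gripper_width: 0.0003
grip_force: 8.1
clock: 10.8
tcp_pos: [0.5648, 0.1916, 0.0344]
tool_rot: [180.0, -0.1, 29.5]
wrist_force: [-9.2, -3.5, 24.7]
gripper_width: 0.0007
grip_force: 12.3
```

The button bottomed out: about 6 mm travel, then a steep force rise. Lifting clear and checking.

```bash
python3 -m handwheel '[0,0,0,0,0,-20,255,0,0,0,0,0,-35,255,0,0,0,0,0,-35,255,0,0,0,0,0,-35,255,0,0,0,-35,0,0,255,0,0,0,-35,0,0,255,0,0,0,-35,0,0,255,0,0,0,-35,0,0,255,0,0,0,0,0,0,255,0,0,0,0,0,0,255]'
python3 - <<'E'
from h import *
im,d=robot.read_camera('side'); it,dt=robot.read_camera('top')
L=np.array([px2w('side',u,v,d=d[v,u]) for v in range(130,330) for u in range(180,350)])
for nm,c in(('start',(.5628,.1915)),('stop',(.567,.1155))):
    m=(np.hypot(L[:,0]-c[0],L[:,1]-c[1])<.006)&(L[:,2]<.1);print(nm,m.sum(),np.median(L[m,2]) if m.any() else None)
by=(L[:,:2]-C)@[-.492,.870];bx=(L[:,:2]-C)@[.870,.492]
m=(abs(bx)<.02)&(abs(by)<.06)&(L[:,2]>.075)&(L[:,2]<.11); print('lever',by[m].min(),by[m].max(),m.sum())
cv2.imwrite('pics/end.png',np.hstack([im[:,150:410],it[60:320,100:480][:, :][:260].repeat(1,0)] if 0 else [im[:, 130:430,::-1]]))
for n in('side','top'):
  for t in['beaker','bottle','cork_ring','clamp']:
    for b in robot.boxes_of(n,t)[:2]:
        _,_,Rm,o=cam(n); print(n,t,round(b['confidence'],2),(o+Rm@np.array(b['location'])).round(3))
print(robot.read_state())
E
```

```text
clock: 11.63
tcp_pos: [0.4418, 0.122, 0.1576]
tool_rot: [180.0, -0.1, 29.5]
wrist_force: [0.7, 0.2, -0.3]
gripper_width: 0.0008
grip_force: 0.0
start 20 0.06399746039678805
stop 18 0.06396140809339479Traceback (most recent call last):
  File "<stdin>", line 7, in <module>
    return umr_minimum(a, axis, None, out, keepdims, initial, where)
ValueError: zero-size array to reduction operation minimum which has no identity
```

Run:
```python
from h import *
it,d=robot.read_camera('top')
cv2.imwrite('pics/end.png',cv2.resize(it[80:280,130:450,::-1],None,fx=2.5,fy=2.5))
L=np.array([px2w('top',u,v,d=d[v,u]) for v in range(160,250) for u in range(310,400)])
by=(L[:,:2]-C)@[-.492,.870];bx=(L[:,:2]-C)@[.870,.492]
m=(abs(bx)<.02)&(abs(by)<.06)&(L[:,2]>.08)&(L[:,2]<.12); print('lever',m.sum(),by[m] and 0 if 0 else np.percentile(by[m],[0,50,100]) if m.any() else None)
print(robot.read_state()['wrist_force'])
```

```text
lever 64 [0.02581535 0.03565491 0.04296938]
[-0.66231888 -0.07011346  0.00166155]
```

View pics/end.png

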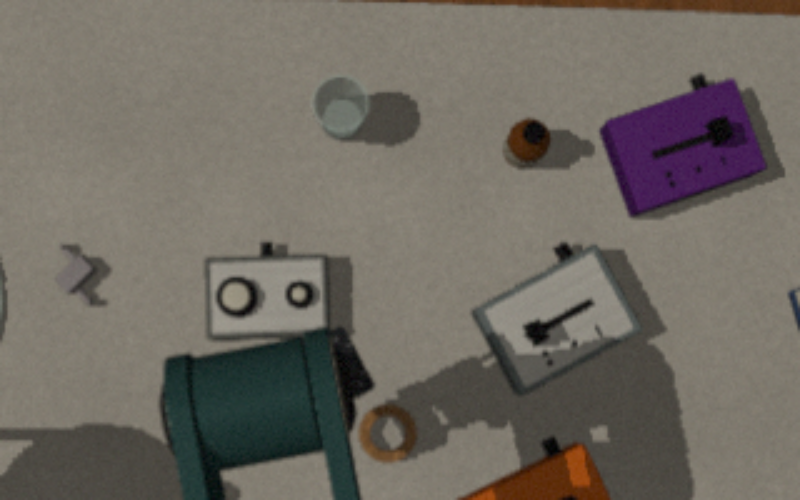

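The lever is at the two-dot end (540,330), both buttons are up, and the beaker, bottle, ring and clamp are where they were.

```bash
python3 -c "
from station import robot
print(robot.sign_off())"
```

```text
the job is handed in; nothing more can be done
None
```

The job is handed in: the grey controller's lever is fully home at its second stop, start was pressed fully down and came back up, and stop and the four bystanders were left untouched; no verdict came back at sign-off.

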